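# Hang a swatch rider on the display bar and hold it against the sprung pusher's stop

### The job

Pick up the colour-swatch rider by its blue tab and hang it astride the bar of the swatch stand, resting on the bar on the open side, clear of the red sprung pusher. Then, without letting go, slide it along the bar so that it drives the pusher all the way in until the rider bears against the hard end stop, and keep it there with a steady, moderate push: the job finishes while you are still holding the rider pressed on the stop, so do not release it. Leave the small jar and the polish bottle alone.

Things in the scene. Friction and masses are not known exactly. Their poses are not given: they have to be found in the camera images.
- rider: loose black saddle (inverted U, 0.12 kg) with nail-tip swatches on its cheeks, standing upright on its legs. Origin: centre of its underside; z up, y along it; same after a half turn. 42 wide (x), 50 long (y). Slot along y, open below and at both ends: 26 wide (x), 30 high. Solid crown z 30 to 48. Blue grip tab on top: 16 thick (x), 40 long (y), z 48 to 86 (mm)
- rider_grip (a point): point on the rider in the middle of the blue tab, 70 mm above the rider's origin; grasp here from above, across x (16 mm). Carry it low: a lamp shade, 180 mm across, hangs 300 mm above the table round x = 0.68, y = 0.10 m
- stand: fixed swatch stand, white base 90 x 250 x 12 mm. Origin: centre of base underside; y runs along the bar towards pusher and stop. Level aluminium bar at x = 0: 16 wide, top 70 mm up, underside 56, no post between y -98 and +60; end cap at y -119. A hung rider's origin is 40 mm up; against the stop it is at y +35. White pusher housing y +78 to +108, top 96, 50 wide
- bar_spot (a point): point on the bar's top face at stand y = -45 mm: hang the rider with its middle over this; its end is then 50 mm short of the resting pusher
- end_stop: hard stop fixed to the stand: two dark steel blocks either side of the pusher, at stand x = 12 to 21 mm and -12 to -21 mm, from 45 to 88 mm above the table; their flat faces look to -y and lie at stand y = +60 mm. Its origin and axes are those of the stand.
- pusher_face (a point): centre of the front of the red pusher head (round, 16 mm across), 79 mm above the table; at rest at stand y = +30 mm, that is 30 mm in front of the stop faces, axes as the stand
- pusher (a joint): travel of the sprung pusher in m towards stand +y: 0 at rest (out), 0.030 when flush with the stop faces. Spring: 3 N at rest, 9 N at 0.030; it comes back by itself when let go
- dappen_jar: small pale grey cream jar with lid, 35 mm across, 30 mm high, loose, origin centre of its underside; a bystander
- polish_6: dark red nail polish bottle with black cap, 29 x 28 x 85 mm, loose, origin centre of its underside; a bystander
Mind the look-alikes: they are no part of the job. There is more than one size of the rider; the one meant has the size given above.

How it is judged (in metres and radians):
On the way, in this order (a step that is already met when the one before it is completed fails the run):
1. the held rider hangs astride the bar, resting on it, with the pusher not yet pressed (z of rider in the frame of stand between 0.036 and 0.0445 m and x of rider in the frame of stand between -0.007 and 0.007 m and angle between the y axis of rider and the y axis of stand, either way round below 0.15 rad and angle between rider's own z axis and vertical below 0.12 rad and contact force between rider and the fingers above 1 N and contact force between rider and stand above 0.2 N and y of rider in the frame of stand between -0.1 and 0.004 m and value of joint pusher below 0.003 m), for 0.2 s.
2. the rider has driven the pusher in and bears on the end stop (value of joint pusher above 0.028 m and contact force between rider and end_stop above 1.5 N), for 0.2 s.
At the end, for the whole second after the job is handed in: The held rider sits astride the bar (within 7 mm sideways, -4/+4.5 mm in height, 0.15 rad in line, 0.12 rad upright), the pusher is in by more than 28 mm, and the rider bears on the end stop with 1.5 to 30 N, still and gripped (all of step 2 and z of rider in the frame of stand between 0.036 and 0.0445 m and x of rider in the frame of stand between -0.007 and 0.007 m and angle between the y axis of rider and the y axis of stand, either way round below 0.15 rad and angle between rider's own z axis and vertical below 0.12 rad and contact force between rider and the fingers above 1 N and contact force between rider and end_stop below 30 N and linear speed of rider below 0.01 m/s); the arm keeps its last pose, push and grip.
It fails at once if the jar or the polish bottle moved more than 20 mm or tipped (distance of any of dappen_jar, polish_6 from where it was at the start of the episode above 0.02 m or angle between any of polish_6, dappen_jar's own z axis and vertical above 0.4 rad).
It fails at once if the rider is rammed into the end stop (over 60 N) (contact force between rider and end_stop above 60 N).
It also fails if it takes over 45 s, if anything falls off the work surface, if the arm or the gripper's body presses on something with over 40 N, if the wrist force passes 120 N, or if a joint passes its speed limit or range.

### The arm

A 6-joint arm with a two-finger parallel gripper is mounted at the origin on a cart in front of the work surface, level with it; the furniture and walls round the work are solid. World frame = base frame: x ahead of the robot, y to its left, z up, the work surface at z = 0. Lengths are in mm, angles in rad, forces in N, time in s.
With the tool pointing down it reaches from about 250 to 850 mm from the base axis. Payload 12.5 kg.
Tool frame: the origin (TCP) lies on the centre line of the jaws, within the pads' length; the fingertips stand bot.nose_length ahead of it and the grasp point (between the pads) lies 8 mm behind it (bot.nose_length is the distance from the TCP to the fingertips, in mm); z points along the fingers, y is the line along which they close (so a half turn about z gives the same grasp; the last joint's range is limited). The gripper opens to 93 mm and grips with 3 to 60 N. Pads are 15 mm wide; open, the fingers measure 128 mm over their backs; the gripper's body (75 mm by 188 mm) begins 65 mm behind the grasp point.
Start: joints at [-1.412, 0.351, 1.652, -0, 1.139, -0.085], TCP at [132.786, -533.716, 229.633] pointing down, gripper open.
Joint ranges: [-2.75, 2.75], [-0.79, 2.1], [0.01, 2.65], [-1.57, 4.71], [0.07, 3.14], [-2.87, 2.87]. Speed limits (rad/s): [2.22, 2.22, 2.79, 3.14, 3.14, 3.14].

### API

Orientations are given as a 3x3 rotation matrix whose columns are the frame's x, y, z axes.
In Python, from rig import bot gives the robot as it stands.
- The arm moves only by the tool carry_out, never from a script. Its argument "plan" is a list of rows, each a list of 6 numbers: the shift along the tool's x, y, z in mm, then the turn, a rotation vector about the tool's x, y, z in rad. In form: [[tx, ty, tz, ax, ay, az], ...]. A call has 1 to 5 rows; each row shifts and turns the commanded pose from where the row before left it, along the tool's axes as they then stand; what a row does not reach is not made up. A row lasts 1/10 s, in which the tool goes at most 50 mm and 8.59 degrees, less where a joint would pass 70% of its speed; a pose out of reach is approached as far as the arm can. A call is refused whole if a number of a shift passes 50 or a number of a turn 0.15, either way. A call with a gripper value outside its range is refused whole. "grip" is the finger opening in mm, from 0 to 93, set as the call begins (left out, the last holds). The fingers move at their own pace and stop on an object; "newtons" is the grip in N (left out, the last holds). Time passes only in rows, so rows that do not move let the fingers close. It gives the time, the measured TCP pose, the force, the opening and the grip force at its end, in the units of the state.
- bot.get_obs(): the state, without advancing time (a new reading comes with each control period).
- bot.capture(name): name is "scene" or "top" or "wrist"; returns the picture (400x640x3 uint8, blue, green, red); there is no depth.
- bot.camera_params(name): a dict with "K" (3x3 intrinsics, pixels), "T" (4x4, takes a point from camera to world coordinates). Camera axes: x right, y down, z forward; pixel columns grow to the right and rows downward; lengths in mm; the calibration is good to about 2 mm. A picture is of the moment at which its call begins: read the wrist's pose just before it. camera_params takes no time and is no camera call; for the wrist camera it gives the pose at the moment of the call.
- bot.job_done(): hands the job in; it is judged then, once.
The state is a dict: "time": time; "joint_positions": joint angles; "joint_velocities": joint speeds; "joint_torque": joint torques, N m; "tool_pos": TCP position; "ee_rot": TCP orientation; "wrist_force": force on the tool from outside, world axes, zero at the start; "ft_torque": the same for the moment, N m; "finger_gap": opening from 0.0 (shut) to 1.0 (fully open); "grip_force": force on a finger pad.
Only numpy, scipy, OpenCV 4.12 (cv2) and the standard library are available. Lean on these libraries where they do the work, as an engineer would, in place of code of your own. Each camera call takes 0.05 s, during which the arm holds its last target. There are 200 camera calls.

## Working session

There is one attempt and no reset: what is moved stays moved. The work goes in short steps, Python scripts to look and compute and a tool call to move; the robot and the scene stay as the last step left them, time stands still between calls to the robot, and variables do not carry over. Pictures are saved under pics/ and viewed, at most 10 in all, crops included, and the job is handed in when it is done.

Besides the shell and the picture viewer there is one more tool, called after "Call:" by a JSON object that holds its "fn" and its "kwargs". carry_out: Moves the arm, as the interface text tells. Its arguments: {"type":"object","properties":{"plan":{"type":"array"},"grip":{"type":"number"},"newtons":{"type":"number"}},"required":["plan"]}

```bash
ls; mkdir -p pics
python3 - <<'E'
from rig import bot
import cv2,numpy as np
for n in ("scene","top"):
    im=bot.capture(n); cv2.imwrite(f"pics/{n}0.png",im)
    p=bot.camera_params(n); print(n,np.round(p["K"],1).tolist(),np.round(p["T"],3).tolist())
o=bot.get_obs(); print(o, bot.nose_length)
E
```

```text
pics
scene [[382.8, 0.0, 321.5], [0.0, 382.8, 203.8], [0.0, 0.0, 1.0]] [[-0.711, -0.328, 0.622, -68.199], [-0.704, 0.335, -0.627, 651.817], [-0.003, -0.883, -0.468, 500.953], [0.0, 0.0, 0.0, 1.0]]
top [[396.5, 0.0, 315.5], [0.0, 396.5, 204.3], [0.0, 0.0, 1.0]] [[-0.016, -0.998, 0.069, 438.838], [-1.0, 0.016, 0.008, 53.724], [-0.009, -0.068, -0.998, 911.963], [0.0, 0.0, 0.0, 1.0]]
{'time': 0.1, 'joint_positions': array([-1.41161622e+00,  3.51189237e-01,  1.65231829e+00,  4.64322164e-06,
        1.13909824e+00, -8.45836928e-02]), 'joint_velocities': array([-0.00177207, -0.00027392, -0.0005949 , -0.00030713,  0.00013804,
       -0.00081251]), 'joint_torque': array([ 1.13789280e-03, -4.98024809e+01, -2.85704827e+01,  7.00198766e-02,
        2.39720283e-02, -3.57637487e-05]), 'tool_pos': array([ 132.73645285, -533.45463714,  229.16737716]), 'ee_rot': array([[ 9.70436908e-01,  2.41354889e-01, -1.56423746e-04],
       [ 2.41354923e-01, -9.70436396e-01,  1.00097581e-03],
       [ 8.97911101e-05, -1.00913751e-03, -9.99999487e-01]]), 'wrist_force': array([-0.26784625, -0.43932651, -0.4650717 ]), 'ft_torque': array([-0.01541911,  0.02740552, -0.01521103]), 'grip_force': 0.0, 'finger_gap': 1.0025857756734518} 11.0
```

View pics/scene0.png

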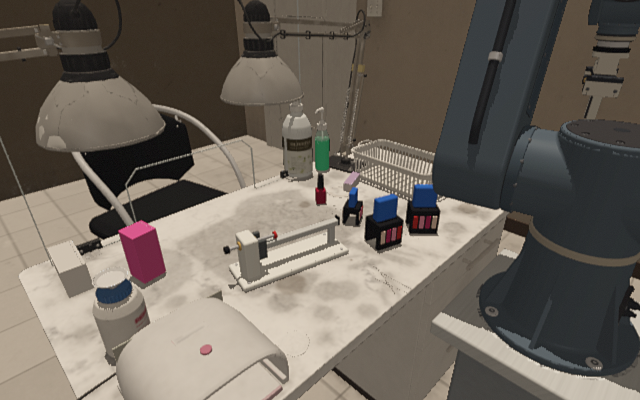

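View pics/top0.png

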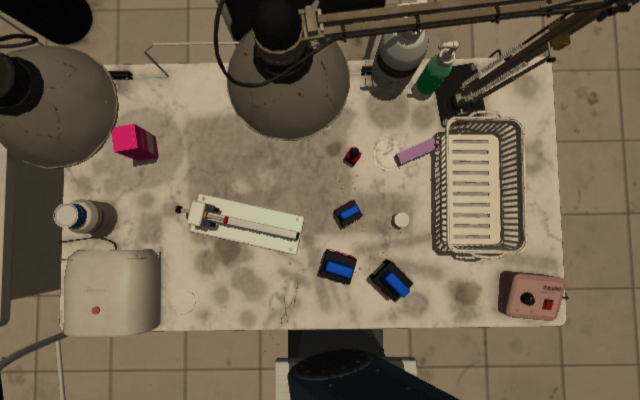

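The top view shows three riders, with blue tabs at about (348,211), (339,268) and (397,286). The stand bar runs from (297,236) to the red pusher at (222,219), and the jar is at (401,220). The polish bottle is at (352,156). Next I'll measure the sizes.

```bash
cat > h.py <<'E'
import cv2,numpy as np
from rig import bot
def ray(p,uv,z):
    K,T=np.array(p["K"]),np.array(p["T"]); uv=np.atleast_2d(np.array(uv,float))
    d=(T[:3,:3]@np.linalg.inv(K)@np.c_[uv,np.ones(len(uv))].T).T; c=T[:3,3]
    return c+d*((z-c[2])/d[:,2])[:,None]
def blobs(mask,amin):
    cs,_=cv2.findContours(mask.astype(np.uint8),cv2.RETR_EXTERNAL,cv2.CHAIN_APPROX_NONE)
    return [c for c in cs if cv2.contourArea(c)>amin]
def blue(im):
    h=cv2.cvtColor(im,cv2.COLOR_BGR2HSV); return cv2.inRange(h,(100,130,60),(125,255,255))
def red(im):
    h=cv2.cvtColor(im,cv2.COLOR_BGR2HSV); return cv2.inRange(h,(0,150,80),(6,255,255))|cv2.inRange(h,(174,150,80),(180,255,255))
def rect(p,c,z):
    w=ray(p,c.reshape(-1,2),z)[:,:2].astype(np.float32); (cx,cy),s,a=cv2.minAreaRect(w); return np.round([cx,cy,*s,a],1)
E
python3 - <<'E'
from h import *
T=cv2.imread("pics/top0.png");S=cv2.imread("pics/scene0.png")
pt,ps=bot.camera_params("top"),bot.camera_params("scene")
for c in blobs(blue(T),40):
    print("blue",c.reshape(-1,2).mean(0).round(),rect(pt,c,86))
for c in blobs(blue(S),30):
    print("sblue",cv2.boundingRect(c))
h=cv2.cvtColor(T,cv2.COLOR_BGR2HSV)
w=cv2.inRange(h,(0,0,140),(180,60,255)); w[:, :180]=0;w[:,310:]=0;w[:185]=0;w[260:]=0
for c in blobs(w,200): print("white",cv2.boundingRect(c),rect(pt,c,12))
a=cv2.resize(T[190:310,300:430],None,fx=5,fy=5,interpolation=cv2.INTER_CUBIC)
b=cv2.resize(T[185:265,170:310],None,fx=5,fy=5,interpolation=cv2.INTER_CUBIC)
cv2.imwrite("pics/r1.png",a[:600]);cv2.imwrite("pics/s1.png",b)
E
```

```text
blue [397. 284.] [ 328.6 -104.4   54.5   20.4   44. ]
blue [339. 269.] [361.1  14.3  55.2  22.8  72.1]
blue [349. 212.] [479.2  -9.7  15.8  39.2  25.6]
sblue (373, 194, 24, 28)
sblue (349, 187, 8, 21)
sblue (412, 184, 25, 23)
white (190, 224, 108, 30) [429.9 225.1 247.5  28.8  77.6]
white (187, 194, 117, 44) [469.4 221.4 258.6  68.6  77. ]
```

View pics/r1.png

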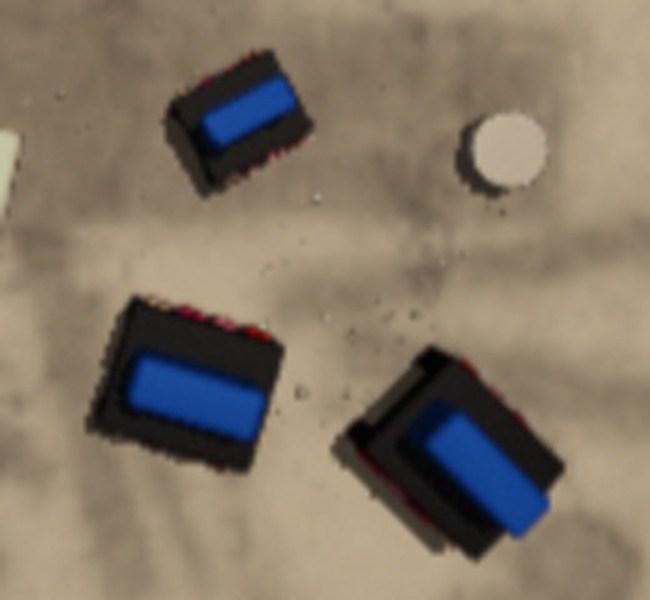

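View pics/s1.png

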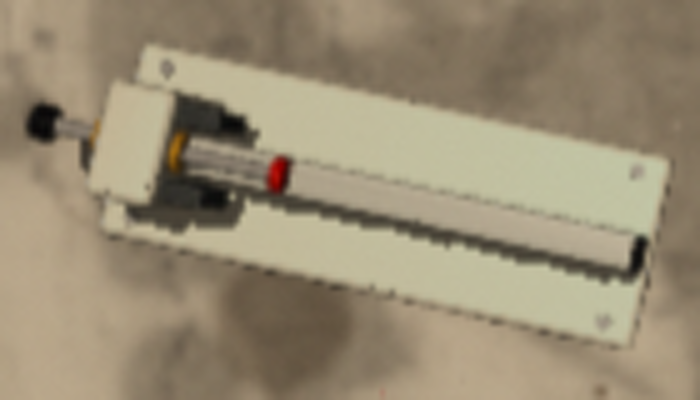

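The rider meant is the small one at (348,211). Its tab measures 39×16 mm at z=86, which matches the description, while the other two measure about 55×21. The crop confirms that it is clearly the smallest. Next I'll measure the stand and plan the approach.

```bash
cat >> h.py <<'E'
from scipy.spatial.transform import Rotation as R
def go(xyz,xang,n,start=None):
    """print n rounded tool-axis rows from the current pose to TCP xyz, tool down, tool x at world angle xang (deg)"""
    o=bot.get_obs(); p,M=(o["tool_pos"].copy(),o["ee_rot"].copy()) if start is None else start
    a=np.radians(xang); G=np.array([[np.cos(a),np.sin(a),0],[np.sin(a),-np.cos(a),0],[0,0,-1]])
    p0=p.copy(); rv=R.from_matrix(M.T@G).as_rotvec(); dR=np.round(rv/n,3); rows=[]
    for i in range(n):
        t=np.round(M.T@(p0+(np.array(xyz)-p0)*(i+1)/n-p),1); rows.append([*t.tolist(),*dR.tolist()])
        p=p+M@t; M=M@R.from_rotvec(dR).as_matrix()
    for k in range(0,n,5): print(str(rows[k:k+5]).replace(" ",""))
    return p,M
E
python3 - <<'E'
from h import *
p=bot.camera_params("top")
c=np.array([[145,45],[668,157],[632,345],[105,232]])/5+[170,185]-.4
w=ray(p,c,12)[:,:2]; print(w.round(1)); print("len",[np.linalg.norm(w[i]-w[i-1]).round(1) for i in range(4)],"centre",w.mean(0).round(1))
d=(w[0]+w[3]-w[1]-w[2]); print("yaw",np.degrees(np.arctan2(d[1],d[0])).round(1))
print("bar end",ray(p,[np.array([638,252])/5+[170,185]-.4],65).round(1),"pusher",ray(p,[np.array([278,175])/5+[170,185]-.4],79).round(1))
go([474,-8,190],115.6,15)
E
```

```text
[[529.4 327.9]
 [474.4  89.5]
 [389.8 106.8]
 [444.4 345.7]]
len [np.float64(86.9), np.float64(244.7), np.float64(86.4), np.float64(245.0)] centre [459.5 217.5]
yaw 77.1
bar end [[432.  100.7  65. ]] pusher [[466.8 251.1  79. ]]
[[30.5,-28.5,2.6,-0.0,-0.0,-0.118],[33.7,-24.7,2.7,-0.0,-0.0,-0.118],[36.4,-20.6,2.6,-0.0,-0.0,-0.118],[38.5,-16.1,2.7,-0.0,-0.0,-0.118],[40.1,-11.5,2.6,-0.0,-0.0,-0.118]]
[[41.3,-6.7,2.7,-0.0,-0.0,-0.118],[41.7,-1.8,2.6,-0.0,-0.0,-0.118],[41.7,3.1,2.6,-0.0,-0.0,-0.118],[40.9,8.0,2.7,-0.0,-0.0,-0.118],[39.8,12.8,2.6,-0.0,-0.0,-0.118]]
[[38.0,17.4,2.7,-0.0,-0.0,-0.118],[35.7,21.7,2.6,-0.0,-0.0,-0.118],[32.8,25.8,2.7,-0.0,-0.0,-0.118],[29.6,29.4,2.6,-0.0,-0.0,-0.118],[26.0,32.8,2.6,-0.0,-0.0,-0.118]]
```

The stand checks out: its base measures 245×87 against 250×90, and the pusher and end cap lie within about 4 mm of where they should be. Moving above the rider.

Call:
{"fn": "carry_out", "kwargs": {"plan": [[30.5,-28.5,2.6,0,0,-0.118],[33.7,-24.7,2.7,0,0,-0.118],[36.4,-20.6,2.6,0,0,-0.118],[38.5,-16.1,2.7,0,0,-0.118],[40.1,-11.5,2.6,0,0,-0.118]]}}

```text
time: 0.6
tool_pos: [247.0, -357.0, 216.2]
ee_rot: [[0.669, 0.744, -0.0], [0.744, -0.669, 0.0], [0.0, -0.0, -1.0]]
wrist_force: [0.4, -0.5, 0.2]
finger_gap: 1.001
grip_force: 0.0
```

Call:
{"fn": "carry_out", "kwargs": {"plan": [[41.3,-6.7,2.7,0,0,-0.118],[41.7,-1.8,2.6,0,0,-0.118],[41.7,3.1,2.6,0,0,-0.118],[40.9,8.0,2.7,0,0,-0.118],[39.8,12.8,2.6,0,0,-0.118]]}}

```text
time: 1.1
tool_pos: [360.8, -181.8, 203.1]
ee_rot: [[0.142, 0.99, 0.0], [0.99, -0.142, -0.0], [-0.0, 0.0, -1.0]]
wrist_force: [0.9, -1.4, -0.5]
finger_gap: 1.001
grip_force: 0.0
```

Call:
{"fn": "carry_out", "kwargs": {"plan": [[38,17.4,2.7,0,0,-0.118],[35.7,21.7,2.6,0,0,-0.118],[32.8,25.8,2.7,0,0,-0.118],[29.6,29.4,2.6,0,0,-0.118],[26,32.8,2.6,0,0,-0.118]]}}

```text
time: 1.6
tool_pos: [474.6, -6.5, 189.8]
ee_rot: [[-0.433, 0.901, -0.0], [0.901, 0.433, -0.0], [0.0, -0.0, -1.0]]
wrist_force: [0.2, -1.1, 0.1]
finger_gap: 1.0
grip_force: 0.0
```

Call:
{"fn": "carry_out", "kwargs": {"plan": [[0,0,0,0,0,0],[0,0,0,0,0,0]], "grip": 60}}

```text
time: 1.8
tool_pos: [473.8, -7.8, 189.6]
ee_rot: [[-0.429, 0.903, -0.001], [0.903, 0.429, -0.0], [0.0, -0.001, -1.0]]
wrist_force: [0.1, 0.2, 0.1]
finger_gap: 0.871
grip_force: 0.0
```

Run:
```python
from h import *
o=bot.get_obs();p=bot.camera_params("wrist"); im=bot.capture("wrist"); cv2.imwrite("pics/w1.png",im)
print(o["tool_pos"],o["ee_rot"].round(3).tolist(),o["wrist_force"],np.array(p["T"]).round(2).tolist())
for c in blobs(blue(im),200):
    print(cv2.boundingRect(c),rect(p,c,86))
```

```text
[473.82332585  -7.79091736 189.6148168 ] [[-0.429, 0.903, -0.001], [0.903, 0.429, -0.0], [0.0, -0.001, -1.0]] [0.09106804 0.23456178 0.12245706] [[0.9, 0.41, 0.13, 438.32], [0.43, -0.86, -0.27, 67.01], [-0.0, 0.29, -0.96, 344.88], [0.0, 0.0, 0.0, 1.0]]
(110, 213, 62, 35) [ 320.1 -117.8   61.4   25.1   43.3]
(320, 184, 17, 37) [479.5  -8.1  15.9  37.3  25.4]
(188, 97, 66, 62) [360.   11.3  61.8  31.1  73.2]
```

View pics/w1.png

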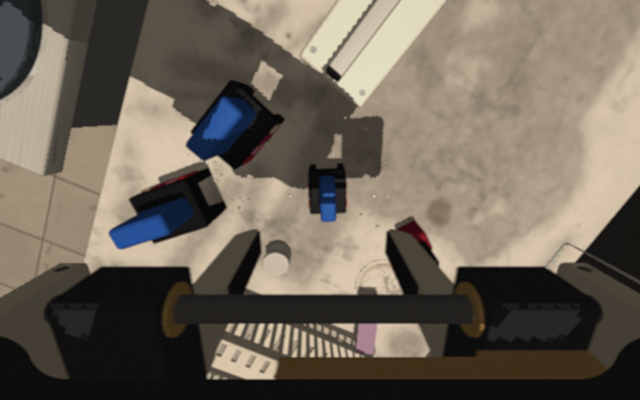

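The wrist view shows the target tab at (328,202), placing it at (479.5,-8) with the tool axes aligned. This agrees with the top view. The jar at (277,262) and the polish bottle at (415,235) are both clear of the fingers. Descending: the tool-frame offset for dx≈+5.6, dy≈-1.2 works out to x≈-3.5, y≈4.5.

Call:
{"fn": "carry_out", "kwargs": {"plan": [[-3.5,4.5,25,0,0,0],[0,0,30,0,0,0],[0,0,30,0,0,0],[0,0,25,0,0,0],[0,0,15,0,0,0]]}}

```text
time: 2.35
tool_pos: [478.3, -10.7, 63.5]
ee_rot: [[-0.426, 0.905, -0.002], [0.905, 0.426, 0.0], [0.001, -0.002, -1.0]]
wrist_force: [-0.1, 0.3, -0.1]
finger_gap: 0.647
grip_force: 0.0
```

Call:
{"fn": "carry_out", "kwargs": {"plan": [[0,0,0,0,0,0],[0,0,0,0,0,0],[0,0,0,0,0,0],[0,0,0,0,0,0],[0,0,0,0,0,0]], "grip": 0, "newtons": 35}}

```text
time: 2.85
tool_pos: [479.9, -9.6, 65.7]
ee_rot: [[-0.429, 0.904, 0.001], [0.904, 0.429, -0.0], [-0.001, 0.001, -1.0]]
wrist_force: [0.0, -0.1, 0.9]
finger_gap: 0.264
grip_force: 0.0
```

Call:
{"fn": "carry_out", "kwargs": {"plan": [[0,0,0,0,0,0],[0,0,0,0,0,0],[0,0,0,0,0,0],[0,0,0,0,0,0],[0,0,0,0,0,0]]}}

```text
time: 3.35
tool_pos: [479.7, -9.5, 65.3]
ee_rot: [[-0.429, 0.903, 0.0], [0.903, 0.429, -0.0], [-0.0, 0.0, -1.0]]
wrist_force: [-1.3, 0.1, 5.4]
finger_gap: 0.171
grip_force: 34.8
```

The grip is good, at a 15.9 mm opening and 35 N. Lifting straight up and planning the carry.

Call:
{"fn": "carry_out", "kwargs": {"plan": [[0,0,-15,0,0,0],[0,0,-25,0,0,0],[0,0,-25,0,0,0],[0,0,-25,0,0,0],[0,0,0,0,0,0]]}}

```text
time: 3.85
tool_pos: [480.9, -9.6, 157.5]
ee_rot: [[-0.429, 0.903, 0.005], [0.903, 0.429, -0.001], [-0.002, 0.004, -1.0]]
wrist_force: [-1.1, -0.1, -2.0]
finger_gap: 0.166
grip_force: 34.8
```

Run:
```python
from h import *
print(bot.get_obs()["tool_pos"],bot.get_obs()["grip_force"]); go([449.5,173.6,155],77.1,10)
```

```text
[480.94791516  -9.58095025 157.4535866 ] 34.79149281978607
[[17.9,5.0,0.2,0.0,0.0,0.067],[18.2,3.8,0.2,0.0,0.0,0.067],[18.4,2.6,0.3,0.0,0.0,0.067],[18.5,1.3,0.2,0.0,0.0,0.067],[18.6,0.1,0.2,0.0,0.0,0.067]]
[[18.6,-1.1,0.2,0.0,0.0,0.067],[18.4,-2.4,0.2,0.0,0.0,0.067],[18.2,-3.6,0.3,0.0,0.0,0.067],[18.0,-4.9,0.2,0.0,0.0,0.067],[17.6,-6.0,0.2,0.0,0.0,0.067]]
```

Call:
{"fn": "carry_out", "kwargs": {"plan": [[17.9,5,0,0,0,0.067],[18.2,3.8,0,0,0,0.067],[18.4,2.6,0,0,0,0.067],[18.5,1.3,0,0,0,0.067],[18.6,0.1,0,0,0,0.067]]}}

```text
time: 4.35
tool_pos: [463.1, 82.8, 153.7]
ee_rot: [[-0.105, 0.994, -0.002], [0.994, 0.105, -0.0], [0.0, -0.002, -1.0]]
wrist_force: [0.5, 0.2, -0.5]
finger_gap: 0.168
grip_force: 34.8
```

Call:
{"fn": "carry_out", "kwargs": {"plan": [[18.6,-1.1,0,0,0,0.067],[18.4,-2.4,0,0,0,0.067],[18.2,-3.6,0,0,0,0.067],[18,-4.9,0,0,0,0.067],[17.6,-6,0,0,0,0.067]]}}

```text
time: 4.85
tool_pos: [447.4, 174.4, 153.7]
ee_rot: [[0.228, 0.974, -0.002], [0.974, -0.228, -0.0], [-0.001, -0.001, -1.0]]
wrist_force: [-0.2, -0.1, -0.9]
finger_gap: 0.172
grip_force: 34.8
```

Call:
{"fn": "carry_out", "kwargs": {"plan": [[0,0,0,0,0,0],[0,0,0,0,0,0],[0,0,0,0,0,0]]}}

```text
time: 5.15
tool_pos: [448.1, 173.1, 154.5]
ee_rot: [[0.224, 0.975, -0.001], [0.975, -0.224, -0.0], [-0.0, -0.001, -1.0]]
wrist_force: [-0.6, -0.1, -0.7]
finger_gap: 0.172
grip_force: 34.8
```

Run:
```python
from h import *
o=bot.get_obs();p=bot.camera_params("wrist"); im=bot.capture("wrist"); cv2.imwrite("pics/w2.png",im)
s=bot.capture("scene"); cv2.imwrite("pics/s2.png",cv2.resize(s[150:310,200:400],None,fx=3.5,fy=3.5,interpolation=cv2.INTER_CUBIC))
print(o["tool_pos"],o["ee_rot"].round(3).tolist(),o["wrist_force"],o["finger_gap"])
for c in blobs(blue(im),200): print("blue",cv2.boundingRect(c))
for c in blobs(red(im),20): print("red",cv2.boundingRect(c),rect(p,c,79))
```

```text
[448.06274721 173.10101332 154.50488066] [[0.224, 0.975, -0.001], [0.975, -0.224, -0.0], [-0.0, -0.001, -1.0]] [-0.59878661 -0.1483698  -0.72617207] 0.17229606542573545
blue (310, 235, 26, 59)
red (316, 110, 19, 7) [467.6 252.1   4.6  14.4  77. ]
```

View pics/w2.png

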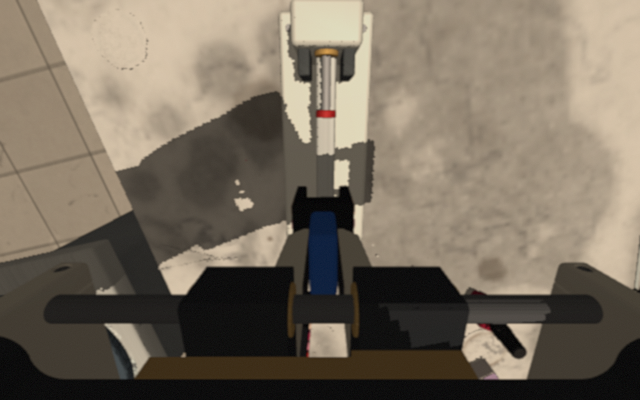

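View pics/s2.png

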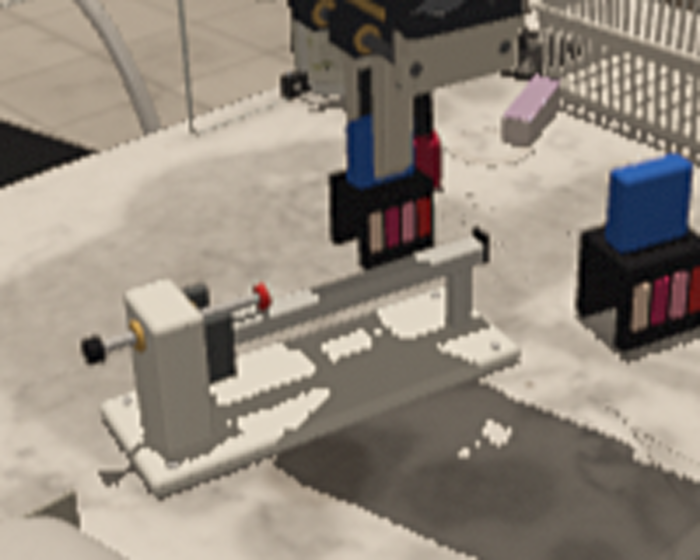

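The wrist view shows the rider crown at columns 294–353 above the bar (about 326), with the red pusher at (325,113). That puts the pusher within 0.2 mm of my stand axis, and the TCP 1.2 mm to the −x side. The scene view shows the rider upright above the bar. Correcting and lowering.

Call:
{"fn": "carry_out", "kwargs": {"plan": [[0.5,1.2,10,0,0,0],[0,0,14,0,0,0],[0,0,12,0,0,0],[0,0,6,0,0,0],[0,0,3,0,0,0]]}}

```text
time: 5.75
tool_pos: [449.2, 173.8, 109.2]
ee_rot: [[0.225, 0.974, -0.001], [0.974, -0.225, -0.0], [-0.001, -0.001, -1.0]]
wrist_force: [-0.2, 0.5, -1.5]
finger_gap: 0.167
grip_force: 34.8
```

Call:
{"fn": "carry_out", "kwargs": {"plan": [[0,0,1,0,0,0],[0,0,1,0,0,0],[0,0,1,0,0,0],[0,0,1,0,0,0],[0,0,0.5,0,0,0]]}}

```text
time: 6.25
tool_pos: [449.5, 174.0, 105.6]
ee_rot: [[0.225, 0.974, 0.0], [0.974, -0.225, 0.0], [0.0, 0.0, -1.0]]
wrist_force: [0.2, 0.8, -0.8]
finger_gap: 0.171
grip_force: 34.8
```

Call:
{"fn": "carry_out", "kwargs": {"plan": [[0,0,0,0,0,0],[0,0,0,0,0,0],[0,0,0,0,0,0]]}}

```text
time: 6.55
tool_pos: [449.5, 174.0, 105.6]
ee_rot: [[0.225, 0.974, 0.0], [0.974, -0.225, 0.0], [0.0, 0.0, -1.0]]
wrist_force: [-0.2, -0.2, 0.0]
finger_gap: 0.171
grip_force: 34.8
```

No contact yet, so I'll ease down further.

Call:
{"fn": "carry_out", "kwargs": {"plan": [[0,0,0.5,0,0,0],[0,0,0.5,0,0,0],[0,0,0,0,0,0],[0,0,0,0,0,0]]}}

```text
time: 6.95
tool_pos: [449.6, 174.0, 105.4]
ee_rot: [[0.225, 0.974, 0.0], [0.974, -0.225, 0.0], [0.0, 0.0, -1.0]]
wrist_force: [-4.8, -2.0, 11.5]
finger_gap: 0.168
grip_force: 34.8
```

Call:
{"fn": "carry_out", "kwargs": {"plan": [[0,0,-0.2,0,0,0],[0,0,0,0,0,0],[0,0,0,0,0,0],[0,0,0,0,0,0]]}}

```text
time: 7.35
tool_pos: [449.6, 174.0, 105.4]
ee_rot: [[0.225, 0.974, 0.0], [0.974, -0.225, 0.0], [0.0, 0.0, -1.0]]
wrist_force: [-3.7, -0.9, 9.0]
finger_gap: 0.17
grip_force: 34.8
```

Run:
```python
from h import *
im=bot.capture("scene"); cv2.imwrite("pics/s3.png",cv2.resize(im[150:310,200:400],None,fx=3.5,fy=3.5,interpolation=cv2.INTER_CUBIC))
```

```text
(no output)
```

View pics/s3.png

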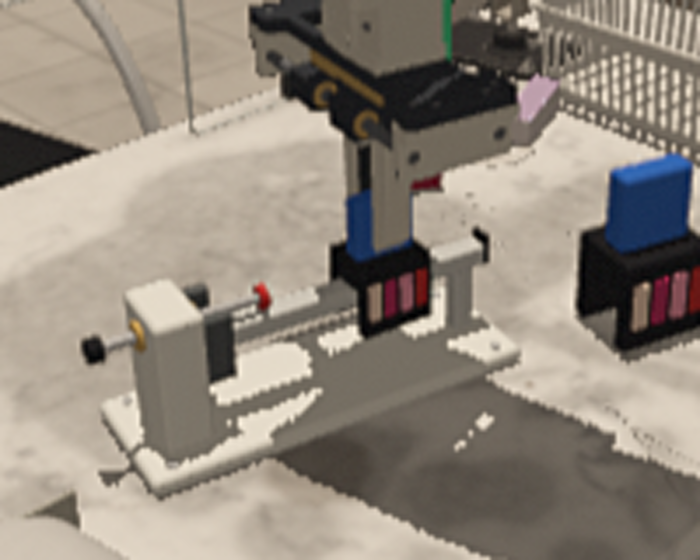

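The rider now hangs astride the bar, short of the pusher, which is at (262,297) in the crop. I'll raise the grip to 60 N and slide it along the bar.

Call:
{"fn": "carry_out", "kwargs": {"plan": [[0,0,0,0,0,0],[6,0,0,0,0,0],[10,0,0,0,0,0],[10,0,0,0,0,0],[6,0,0,0,0,0]], "newtons": 60}}

```text
time: 7.9
tool_pos: [457.2, 205.4, 105.4]
ee_rot: [[0.225, 0.974, 0.001], [0.974, -0.225, -0.0], [-0.0, 0.001, -1.0]]
wrist_force: [-1.6, -4.3, 8.1]
finger_gap: 0.17
grip_force: 59.8
```

Call:
{"fn": "carry_out", "kwargs": {"plan": [[6,0,0,0,0,0],[6,0,0,0,0,0],[6,0,0,0,0,0],[6,0,0,0,0,0],[6,0,0,0,0,0]]}}

```text
time: 8.4
tool_pos: [463.7, 233.7, 105.4]
ee_rot: [[0.225, 0.974, 0.0], [0.974, -0.225, -0.002], [-0.001, 0.001, -1.0]]
wrist_force: [-1.6, -9.7, 9.6]
finger_gap: 0.165
grip_force: 59.8
```

Call:
{"fn": "carry_out", "kwargs": {"plan": [[4,0,0,0,0,0],[3,0,0,0,0,0],[2,0,0,0,0,0],[0,0,0,0,0,0],[0,0,0,0,0,0]]}}

```text
time: 8.9
tool_pos: [465.7, 242.2, 105.4]
ee_rot: [[0.225, 0.974, 0.0], [0.974, -0.225, -0.002], [-0.001, 0.001, -1.0]]
wrist_force: [-1.0, -9.1, 9.5]
finger_gap: 0.168
grip_force: 59.8
```

About 10 mm left, so I'll creep in 1 mm steps and watch the force.

Call:
{"fn": "carry_out", "kwargs": {"plan": [[1.5,0,0,0,0,0],[1.5,0,0,0,0,0],[1,0,0,0,0,0],[1,0,0,0,0,0],[0,0,0,0,0,0]]}}

```text
time: 9.4
tool_pos: [466.7, 246.8, 105.4]
ee_rot: [[0.225, 0.974, -0.0], [0.974, -0.225, -0.002], [-0.002, 0.0, -1.0]]
wrist_force: [-1.6, -11.4, 11.5]
finger_gap: 0.167
grip_force: 59.8
```

Call:
{"fn": "carry_out", "kwargs": {"plan": [[0.6,0,0,0,0,0],[0.6,0,0,0,0,0],[0.6,0,0,0,0,0],[0,0,0,0,0,0]]}}

```text
time: 9.8
tool_pos: [467.2, 248.4, 105.4]
ee_rot: [[0.225, 0.974, -0.0], [0.974, -0.225, -0.002], [-0.002, 0.001, -1.0]]
wrist_force: [-1.0, -12.2, 11.6]
finger_gap: 0.166
grip_force: 59.8
```

Call:
{"fn": "carry_out", "kwargs": {"plan": [[0.6,0,0,0,0,0],[0.6,0,0,0,0,0],[0,0,0,0,0,0]]}}

```text
time: 10.1
tool_pos: [467.4, 249.5, 105.4]
ee_rot: [[0.225, 0.974, -0.0], [0.974, -0.225, -0.002], [-0.002, 0.0, -1.0]]
wrist_force: [-1.4, -12.9, 10.6]
finger_gap: 0.166
grip_force: 59.8
```

Call:
{"fn": "carry_out", "kwargs": {"plan": [[0.6,0,0,0,0,0],[0.6,0,0,0,0,0],[0,0,0,0,0,0]]}}

```text
time: 10.4
tool_pos: [467.7, 250.7, 105.4]
ee_rot: [[0.225, 0.974, -0.0], [0.974, -0.225, -0.003], [-0.003, 0.0, -1.0]]
wrist_force: [-2.3, -13.2, 11.9]
finger_gap: 0.17
grip_force: 59.8
```

Call:
{"fn": "carry_out", "kwargs": {"plan": [[0.6,0,0,0,0,0],[0.5,0,0,0,0,0],[0,0,0,0,0,0]]}}

```text
time: 10.7
tool_pos: [467.9, 251.7, 105.4]
ee_rot: [[0.225, 0.974, -0.0], [0.974, -0.225, -0.003], [-0.003, 0.0, -1.0]]
wrist_force: [-1.5, -13.2, 11.6]
finger_gap: 0.172
grip_force: 59.8
```

Call:
{"fn": "carry_out", "kwargs": {"plan": [[0.6,0,0,0,0,0],[0.5,0,0,0,0,0],[0,0,0,0,0,0]]}}

```text
time: 11.0
tool_pos: [468.2, 252.7, 105.4]
ee_rot: [[0.225, 0.974, -0.0], [0.974, -0.225, -0.003], [-0.003, 0.0, -1.0]]
wrist_force: [-2.2, -13.9, 11.7]
finger_gap: 0.167
grip_force: 59.8
```

Call:
{"fn": "carry_out", "kwargs": {"plan": [[0.6,0,0,0,0,0],[0.5,0,0,0,0,0],[0,0,0,0,0,0]]}}

```text
time: 11.3
tool_pos: [468.4, 253.7, 105.4]
ee_rot: [[0.225, 0.974, -0.0], [0.974, -0.225, -0.003], [-0.003, 0.0, -1.0]]
wrist_force: [-2.0, -14.4, 12.6]
finger_gap: 0.166
grip_force: 59.8
```

Call:
{"fn": "carry_out", "kwargs": {"plan": [[0.6,0,0,0,0,0],[0.5,0,0,0,0,0],[0,0,0,0,0,0]]}}

```text
time: 11.6
tool_pos: [468.4, 253.9, 105.5]
ee_rot: [[0.225, 0.974, -0.001], [0.974, -0.225, -0.005], [-0.005, -0.0, -1.0]]
wrist_force: [-3.4, -20.5, 16.9]
finger_gap: 0.166
grip_force: 59.9
```

The force jumped and the motion stopped, so the rider is on the stop. A little more preload will give a steady, moderate push.

Call:
{"fn": "carry_out", "kwargs": {"plan": [[0.5,0,0,0,0,0],[0,0,0,0,0,0],[0,0,0,0,0,0],[0,0,0,0,0,0],[0,0,0,0,0,0]]}}

```text
time: 12.1
tool_pos: [468.3, 254.0, 105.5]
ee_rot: [[0.225, 0.974, -0.002], [0.974, -0.225, -0.005], [-0.005, -0.0, -1.0]]
wrist_force: [-4.0, -24.9, 18.0]
finger_gap: 0.168
grip_force: 59.9
```

Run:
```python
from h import *
im=bot.capture("scene"); cv2.imwrite("pics/s4.png",cv2.resize(im[150:310,200:400],None,fx=3.5,fy=3.5,interpolation=cv2.INTER_CUBIC)); print(bot.get_obs()["wrist_force"])
```

```text
[ -3.30826906 -23.26256052  17.46504919]
```

View pics/s4.png

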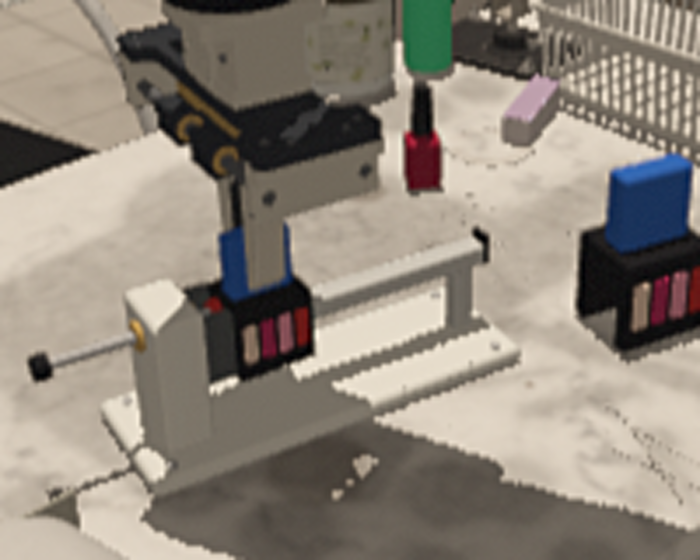

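The picture shows the rider upright against the dark stop blocks, with the pusher rod driven right out at the back (38,367). The push totals about 24 N. Taking off about 9 N for the spring and a few newtons for bar friction leaves about 10 N on the stop. Handing in.

```bash
python3 -c "
from rig import bot
print(bot.job_done())"
```

```text
the job is handed in; nothing more can be done
None
```

I handed the job in with the rider hung astride the bar, the pusher driven in, and the rider still gripped and pressed on the end stop at an estimated 10 N; the hand-in returned no verdict.

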